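# Weigh a jar on the bakery balance

## Robot

A 7-joint arm with a two-finger parallel gripper is mounted at the origin on the work surface. World frame = base frame: x ahead of the robot, y to its left, z up, the work surface at z = 0. Lengths are in mm, angles in rad, forces in N, time in s.
With the tool pointing down it reaches from about 400 to 875 mm from the base axis. Payload 4.4 kg.
Tool frame: the origin (TCP) lies midway between the tips of the shut fingers; the grasp point (between the pads) lies 19 mm behind it (ctrl.pinch_z is the distance from the TCP to the grasp point, in mm); z points along the fingers, y is the line along which they close (so a half turn about z gives the same grasp; the last joint's range is limited). The gripper opens to 85 mm and grips with 20 to 120 N. Pads are 22 mm wide; open, the fingers measure 114 mm over their backs; the gripper's body (76 mm by 85 mm) begins 54 mm behind the grasp point. The pads swing forward as they close: fully open they stand 13 mm farther back than shut.
Start: joints at [-1.234, 0.628, 0.038, 1.517, -0.027, 0.996, -0.02], TCP at [254.775, 598.003, 231.313] pointing down, gripper open.
Joint ranges: [-3.06, 3.06], [-0.37, 2.12], [-1.25, 1.32], [0.18, 2.47], [-1.1, 4.24], [0.23, 1.98], [-2.94, 2.94]. Speed limits (rad/s): [2.57, 2.57, 3.14, 3.14, 3.14, 3.14, 3.14].

## Interface

Orientations are given as [roll, pitch, yaw] about the fixed x, y, z axes, in that order (R = Rz(yaw) Ry(pitch) Rx(roll)).
In Python, from cell import read_state, cams, order, ctrl gives the robot as it stands.
- The arm moves only by the tool move_arm, never from a script. Its argument "targets" is text: rows parted by semicolons, each of 7 numbers parted by spaces: the gripper's target within -1 to 1 (fully open at 1, half-way at 0, shut at -1), then the shift along the tool's x, y, z in cm, then the turn, a rotation vector about the tool's x, y, z in degrees. A call has 1 to 5 rows; each row shifts and turns the commanded pose from where the row before left it, along the tool's axes as they then stand; what a row does not reach is not made up. A row lasts 1/12 s, in which the tool goes at most 41.7 mm and 7.16 degrees, less where a joint would pass 70% of its speed; a pose out of reach is approached as far as the arm can. A call with a gripper value outside its range is refused whole. The fingers move at their own pace and stop on an object; the grip force is fixed at half the most. Time passes only in rows, so rows that do not move let the fingers close. It gives the time, the measured TCP pose, the force, the opening and the grip force at its end, in the units of the state.
- read_state(): the state, without advancing time (a new reading comes with each control period).
- cams.get_image(name): name is "scene" or "top" or "wrist"; returns a dict with "color" (480x640x3 uint8, red, green, blue), "fovy" (degrees; the focal length in pixels is half the picture's height over the tangent of half this angle, whatever the lens; pixels are square), "cx", "cy" (the principal point, pixels), "k1" (the pictures are not rectified: a ray, as slopes to the right and down, at radius r is drawn at 1 + k1 r^2 times it, then the intrinsics apply), "rvec" (rotation vector, rad) and "tvec" (3), from world to camera coordinates, as OpenCV has them. Camera axes: x right, y down, z forward; pixel columns grow to the right and rows downward; lengths in mm; the calibration is good to about 2 mm. A picture is of the moment at which its call begins. There is no depth.
- order.finish_job(): hands the job in; it is judged then, once.
The state is a dict: "clock": time; "qpos": joint angles; "qd": joint speeds; "tau": joint torques, N m; "eef_pos": TCP position; "tool_rot": TCP orientation; "force": force on the tool from outside, world axes, zero at the start; "torque": the same for the moment, N m; "width": finger opening in mm; "gripper_force": force on a finger pad.
Only numpy, scipy, OpenCV 4.12 (cv2) and the standard library are available. Lean on these libraries where they do the work, as an engineer would, in place of code of your own. Each camera call takes 0.05 s, during which the arm holds its last target. There are 200 camera calls.

## Task

The jar on the bakery's two-pan balance should weigh 300 g. Check it: stand the 100 g and the 200 g weight (the two smallest of the four steel weights) upright on the empty pan, and leave the balance free, with its beam level.

Things in the scene. Friction and masses are not known exactly. Their poses are not given: they have to be found in the camera images.
- beam (a joint): beam of the white two-pan balance, pan centres 300 mm apart. Rad: 0 level, positive = empty pan down, stops at -0.12 and +0.12. Starts at about -0.12, the other pan weighed down by an amber glass jar (62 mm wide, 85 mm high). 200 g or less leaves it at that stop; 300 g levels it within 2 s. Where on a pan a load stands does not matter. A dial between the pans rises to 165 mm above the table.
- pan (a point): centre of the floor (upper face) of the empty pan, moving with it: a steel dish that always stays horizontal, floor about 136 mm across, rim 7 mm above the floor and 152 mm across. z up, +y towards the jar's pan. Floor about 112 mm above the table when level, 130 mm at the start; it stays there under 200 g or less, and yields downward when pressed with 2 to 3 N.
- weight_100: the 100 g weight, smallest of four: plain steel cylinder 25 mm across, 23 mm high, with a neck and a knob 16 mm across on top, 36 mm high overall, upright on the table. Origin: centre of its underside, z up. The other two weights, not needed, are 500 g (43 mm across, 60 mm high). All four stand in shuffled places beside the balance, centres at least 80 mm apart.
- weight_200: the 200 g weight, second smallest of four: plain steel cylinder 31 mm across, 29 mm high, with a neck and a knob 19 mm across on top, 45 mm high overall, upright on the table. Origin: centre of its underside, z up.
Mind the look-alikes: they are no part of the job. What is shaped like the weight_100 but black or red is not meant. Leave any purple look-alike of the weight_200 alone.

How it is judged:
By the outcome, as a careful person would: the job done as asked, in the order asked, and still so for the second after the job is handed in, with the robot touching nothing.
It also fails if it takes over 64 s, if anything falls off the work surface, if the arm or the gripper's body presses on something with over 40 N, if the wrist force passes 120 N, or if a joint passes its speed limit or range.

## Working session

There is one attempt and no reset: what is moved stays moved. The work goes in short steps, Python scripts to look and compute and a tool call to move; the robot and the scene stay as the last step left them, time stands still between calls to the robot, and variables do not carry over. Pictures are saved under pics/ and viewed, at most 10 in all, crops included, and the job is handed in when it is done.

Besides the shell and the picture viewer there is one more tool, called after "Call:" as a command line: name --argument value ..., lists and objects as JSON in quotes. move_arm: Moves the arm, as the interface text tells. Its arguments: {"type":"object","properties":{"targets":{"type":"string"}},"required":["targets"]}

```bash
mkdir -p pics; ls
cat > h.py <<'E'
import numpy as np, cv2
from cell import read_state, cams, order, ctrl
def snap(n,f=None):
    d=cams.get_image(n)
    if f: cv2.imwrite('pics/'+f,d['color'][:,:,::-1])
    return d
def ray(d,u,v):
    f=240/np.tan(np.radians(d['fovy'])/2)
    K=np.array([[f,0,d['cx']],[0,f,d['cy']],[0,0,1.]])
    p=cv2.undistortPoints(np.array([[[u,v]]],float),K,np.array([d['k1'],0,0,0,0.]))[0,0]
    R=cv2.Rodrigues(np.array(d['rvec'],float))[0]; t=np.array(d['tvec'],float).ravel()
    return -R.T@t, R.T@np.array([p[0],p[1],1])
def hit(d,u,v,z):
    c,r=ray(d,u,v); return c+r*(z-c[2])/r[2]
def proj(d,P):
    f=240/np.tan(np.radians(d['fovy'])/2)
    K=np.array([[f,0,d['cx']],[0,f,d['cy']],[0,0,1.]])
    return cv2.projectPoints(np.array([P],float),np.array(d['rvec'],float),np.array(d['tvec'],float),K,np.array([d['k1'],0,0,0,0.]))[0][0,0]
E
python3 - <<'E'
from h import *
a=snap('top','t1.png'); b=snap('scene','s1.png')
print(a['fovy'],a['k1'],b['k1'],read_state(),ctrl.pinch_z)
for d in(a,b): print(ray(d,320,240))
E
```

```text
pics
56.502034347568554 -0.10996443335707952 -0.032188971982882154 {'clock': 0.1, 'qpos': array([-1.2337981 ,  0.62922038,  0.03843902,  1.51826402, -0.02699465,
        0.99632012, -0.01996004]), 'qd': array([ 0.00122576, -0.001335  ,  0.00079283, -0.0021699 ,  0.00028909,
       -0.00068776,  0.00016625]), 'tau': array([ 2.52191887e-03, -5.64527965e+01,  1.23044964e+00, -1.93973708e+01,
        1.13613450e-02,  5.37293134e-03,  3.46983327e-06]), 'eef_pos': array([254.54604152, 597.47496702, 230.50377723]), 'tool_rot': array([-3.13989858e+00,  1.64013424e-05,  2.73884204e+00]), 'force': array([ 0.48890927,  0.19253338, -0.61977834]), 'torque': array([ 0.02813476, -0.01848423,  0.010095  ]), 'gripper_force': 0.0, 'width': 85.38296516117072} 18.700000000000003
(array([ 319.77909121, -100.32333795,  891.94583775]), array([ 0.2265702 ,  0.03309103, -0.97346887]))
(array([ 911.24138771, -331.56004748,  816.56814538]), array([-0.46503722,  0.29078022, -0.83622215]))
```

View pics/t1.png

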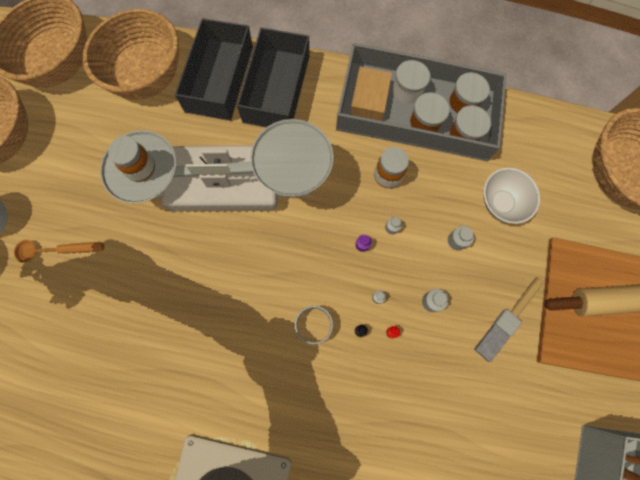

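View pics/s1.png

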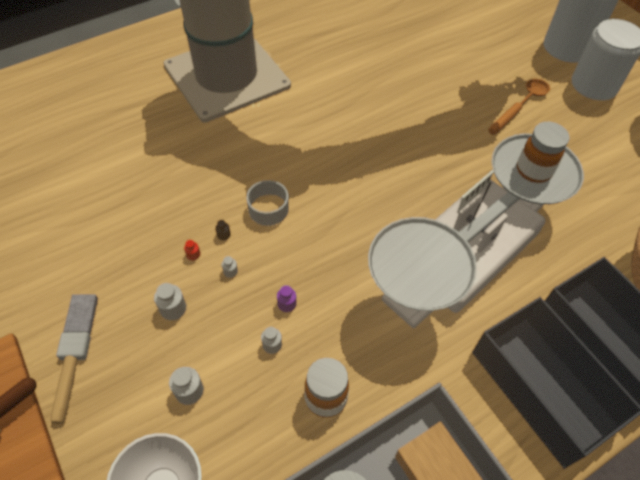

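Top view: 100 g weight at about (380,297), 200 g at (395,225), 500 g weights at (462,237) and (436,300), empty pan centre (292,158), jar pan (140,166). Purple, black and red look-alikes at (364,243), (361,330) and (394,332). Scene view: 100 g at (230,267), 200 g at (271,340), pan (422,265).

```bash
cat > m.py <<'E'
from h import *
def blob(d,u,v,r=22):
    c=d['color']; im=c[v-r:v+r,u-r:u+r].astype(int)
    sat=im.max(2)-im.min(2)
    m=((sat<35)&(im.max(2)>70)).astype(np.uint8)
    n,l,s,ce=cv2.connectedComponentsWithStats(m)
    i=1+np.argmin(np.hypot(*(ce[1:]-r).T)-0.05*s[1:,4])
    return ce[i]+[u-r,v-r], s[i]
def tri(a,b):
    A=[];B=[]
    for c,r in(a,b):
        r=r/np.linalg.norm(r);P=np.eye(3)-np.outer(r,r);A.append(P);B.append(P@c)
    return np.linalg.lstsq(np.vstack(A),np.hstack(B),rcond=None)[0]
E
python3 - <<'E'
from m import *
a=snap('top');b=snap('scene')
for n,p,q in(('100',(380,297),(230,267)),('200',(395,225),(271,340)),('500a',(462,237),(186,385)),('500b',(436,300),(170,302))):
    x,s=blob(a,*p);y,t=blob(b,*q)
    print(n,x,s,y,t,tri(ray(a,*x),ray(b,*y)).round(1))
for n,p,q in(('pan',(292,158),(422,265)),('jar',(140,166),(537,168)),('purple',(364,243),(287,299)),('black',(361,330),(223,230))):
    print(n,tri(ray(a,*p),ray(b,*q)).round(1))
# pan rim extremes in top at z=137
for u,v in((252,158),(333,158),(292,121),(292,196)): print(hit(a,u,v,137).round(1))
# hue mask ellipse of pan, both views
for d,(u,v),r in((a,(292,158),60),(b,(422,265),75)):
    im=d['color'][v-r:v+r,u-r:u+r].astype(int);m=((im.max(2)-im.min(2)<30)&(im.max(2)>110)).astype(np.uint8)
    m=cv2.morphologyEx(m,cv2.MORPH_OPEN,np.ones((25,25)))
    c=max(cv2.findContours(m,0,2)[0],key=cv2.contourArea);e=cv2.fitEllipse(cv2.convexHull(c))
    print(e,np.array(e[0])+[u-r,v-r],hit(d,e[0][0]+u-r,e[0][1]+v-r,137).round(1))
E
```

```text
100 [379.00806452 296.73387097] [ 15  16  13  12 124] [229.26818182 266.93181818] [ 15  12  14  20 220] [ 435.4 -207.1   16.8]
200 [393.36923077 225.26666667] [ 13  15  16  16 195] [271.13846154 340.13846154] [ 13  10  19  25 390] [ 583.7 -210.2   19.7]
500a [460.67963387 237.88100686] [  8  12  26  23 437] [185.8967033  385.28791209] [  6   5  33  36 910] [ 584.5 -348.1   26. ]
500b [435.18961625 300.12189616] [  9  11  26  23 443] [169.59118727 301.45410037] [  7   4  30  36 817] [ 449.7 -315.2   26.7]
pan [638.5   7.9 129.7]
jar [576.  297.  101.6]
purple [ 535.4 -157.1   19.8]
black [ 365.  -184.3   17.3]
[620.3  78.  137. ]
[650.7 -66.6 137. ]
[708.3  23.  137. ]
[563.9  -9.5 137. ]
((60.032833099365234, 59.974369049072266), (77.90229797363281, 79.50994873046875), 46.03041076660156) [292.0328331  157.97436905] [635.3   6.4 137. ]
((75.93407440185547, 76.81061553955078), (93.7155990600586, 114.16868591308594), 99.21932983398438) [422.9340744  266.81061554] [644.5   4.  137. ]
```

```bash
cat > g.py <<'E'
from h import *
from scipy.spatial.transform import Rotation as Ro
def go(*pts):
    s=read_state();R=Ro.from_euler('xyz',s['tool_rot']);p=s['eef_pos']
    print('t',round(s['clock'],2),'at',p.round(1),'rot',s['tool_rot'].round(3),'w',round(s['width'],1),'f',s['force'].round(1))
    for q in pts:
        d=R.inv().apply(np.array(q)-p)/10; print(q,'cm',d.round(2),'rows@3.5',round(np.linalg.norm(d)/3.5,1)); p=np.array(q)
E
python3 -c "
from g import *
go((520,150,231),(435,-207,180))"
```

```text
t 0.2 at [254.6 597.7 230.7] rot [-3.14  -0.     2.739] w 85.2 f [ 0.2  0.3 -0.2]
(520, 150, 231) cm [-4.196e+01 -3.079e+01  1.000e-02] rows@3.5 14.9
(435, -207, 180) cm [ -6.17 -36.17   5.14] rows@3.5 10.6
```

Call:
move_arm --targets "0.3 -2.8 -2.05 0 0 0 0; 0.3 -2.8 -2.05 0 0 0 0; 0.3 -2.8 -2.05 0 0 0 0; 0.3 -2.8 -2.05 0 0 0 0; 0.3 -2.8 -2.05 0 0 0 0"

```text
clock: 0.62
eef_pos: [343.9, 447.3, 231.2]
tool_rot: [-3.141, 0.0, 2.739]
force: [1.5, 0.5, 0.3]
width: 55.5
gripper_force: 0.0
```

Call:
move_arm --targets "0.3 -2.8 -2.05 0 0 0 0; 0.3 -2.8 -2.05 0 0 0 0; 0.3 -2.8 -2.05 0 0 0 0; 0.3 -2.8 -2.05 0 0 0 0; 0.3 -2.8 -2.05 0 0 0 0"

```text
clock: 1.03
eef_pos: [432.5, 298.1, 231.3]
tool_rot: [-3.142, -0.0, 2.739]
force: [0.5, -0.6, 0.2]
width: 55.4
gripper_force: 0.0
```

Call:
move_arm --targets "0.3 -2.8 -2.05 0 0 0 0; 0.3 -2.8 -2.05 0 0 0 0; 0.3 -2.8 -2.05 0 0 0 0; 0.3 -2.8 -2.05 0 0 0 0; 0.3 -2.8 -2.05 0 0 0 0"

```text
clock: 1.45
eef_pos: [521.2, 148.9, 231.3]
tool_rot: [3.142, -0.0, 2.739]
force: [0.1, -0.4, -0.8]
width: 55.7
gripper_force: 0.0
```

Call:
move_arm --targets "0 -0.6 -3.0 0 0 0 0; 0 -0.6 -3.0 0 0 0 0; 0 -0.6 -3.0 0 0 0 0; 0 -0.6 -3.0 0 0 0 0; 0 -0.6 -3.0 0 0 0 0"

```text
clock: 1.87
eef_pos: [488.9, -0.7, 231.3]
tool_rot: [-3.142, -0.0, 2.739]
force: [0.4, 0.3, 0.7]
width: 42.9
gripper_force: 0.0
```

Call:
move_arm --targets "0 -0.5 -3.0 0.8 0 0 0; 0 -0.5 -3.0 0.8 0 0 0; 0 -0.5 -3.0 0.8 0 0 0; 0 -0.5 -3.0 0.8 0 0 0; 0 -0.5 -3.0 0.8 0 0 0"

```text
clock: 2.28
eef_pos: [453.1, -148.4, 191.0]
tool_rot: [3.142, 0.0, 2.739]
force: [0.5, -0.8, -0.7]
width: 42.5
gripper_force: 0.0
```

```bash
python3 -c "
from g import *
d=snap('wrist','w1.png')
go((435,-207,150),(435,-207,25))
print(proj(d,(435,-207,36)))"
```

```text
t 2.33 at [ 450.2 -155.4  189.9] rot [-3.136e+00 -1.000e-03  2.730e+00] w 42.9 f [-1.4 -6.6 -0.4]
(435, -207, 150) cm [-0.67 -5.31  4.01] rows@3.5 1.9
(435, -207, 25) cm [-1.00e-02  6.00e-02  1.25e+01] rows@3.5 3.6
[245.63109573 224.01314929]
```

View pics/w1.png

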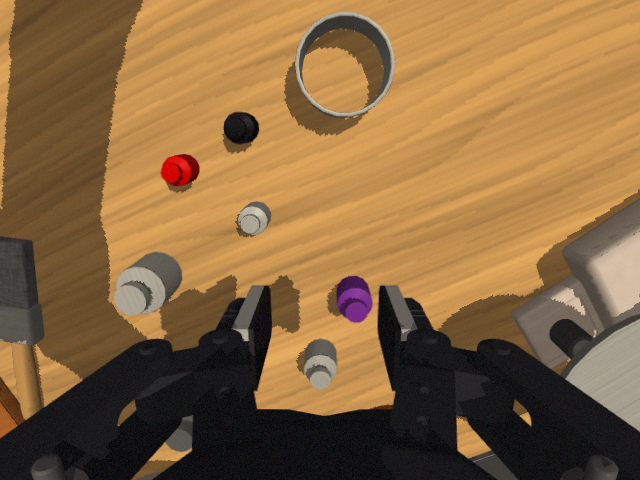

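Wrist view: 100 g weight's knob at (250,223), within about 4 px of the prediction (246,224); purple at (353,298), 200 g at (320,370), black and red beyond. I'll go above the 100 g weight and recheck.

Call:
move_arm --targets "0 -0.3 -2.6 2.0 0 0 0; 0 -0.3 -2.6 2.0 0 0 0; 0 0 0 0 0 0 0; 0 0 0 0 0 0 0"

```text
clock: 2.67
eef_pos: [437.4, -198.4, 150.4]
tool_rot: [-3.141, -0.003, 2.735]
force: [0.3, -0.1, 0.1]
width: 42.6
gripper_force: 0.0
```

```bash
python3 -c "
from g import *
d=snap('wrist','w2.png')
go((435,-207,100),(435,-207,25))
print(proj(d,(435,-207,36)),proj(d,(584,-210,45)))"
```

```text
t 2.72 at [ 438.5 -197.2  151. ] rot [ 3.141e+00 -1.000e-03  2.738e+00] w 42.5 f [-0.1  0.1  1.4]
(435, -207, 100) cm [-0.06 -1.04  5.1 ] rows@3.5 1.5
(435, -207, 25) cm [-0.01 -0.    7.5 ] rows@3.5 2.1
[309.95386557 231.63411679] [384.52755412 408.20942147]
```

View pics/w2.png

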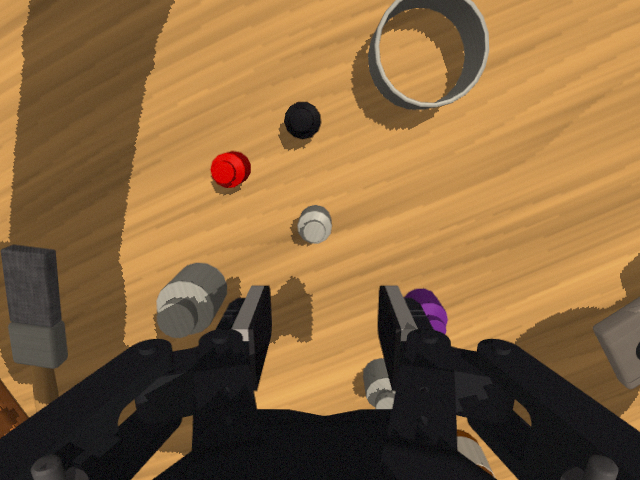

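Knob of the 100 g weight at (314,231), that of the 200 g at about (386,402).

```bash
python3 -c "
from g import *
d=snap('wrist')
p=hit(d,314,231,36);print(p,hit(d,386,401,45))
go((p[0],p[1],60),(p[0],p[1],25))"
```

```text
[ 437.2108264  -203.22856037   36.        ] [ 580.25274954 -205.26562598   45.        ]
t 2.77 at [ 439.2 -196.6  151.5] rot [3.141 0.    2.739] w 42.8 f [-0.8 -0.4  0.5]
(np.float64(437.21082640351005), np.float64(-203.22856037182953), 60) cm [-0.07 -0.7   9.15] rows@3.5 2.6
(np.float64(437.21082640351005), np.float64(-203.22856037182953), 25) cm [ 0.  -0.   3.5] rows@3.5 1.0
```

Call:
move_arm --targets "0 -0.05 -0.35 3.0 0 0 0; 0 0 -0.35 3.0 0 0 0; 0 0 0 3.0 0 0 0; 0 0 0 3.0 0 0 0; 0 0 0 1.5 0 0 0"

```text
clock: 3.18
eef_pos: [436.7, -202.0, 14.3]
tool_rot: [3.141, -0.002, 2.741]
force: [-0.9, 1.1, 1.1]
width: 42.6
gripper_force: 0.0
```

Call:
move_arm --targets "0 0 0 1.4 0 0 0; 0 0 0 0 0 0 0; -1 0 0 0 0 0 0; -1 0 0 0 0 0 0; -1 0 0 0 0 0 0"

```text
clock: 3.6
eef_pos: [438.3, -203.8, 8.3]
tool_rot: [3.14, -0.002, 2.74]
force: [0.4, 0.7, -0.8]
width: 22.5
gripper_force: 58.8
```

Call:
move_arm --targets "-1 0 0 0 0 0 0; -1 0 0 0 0 0 0; -1 0 0 0 0 0 0; -1 0 0 0 0 0 0"

```text
clock: 3.93
eef_pos: [438.2, -203.9, 8.1]
tool_rot: [3.14, -0.002, 2.739]
force: [0.1, 0.8, 7.6]
width: 22.6
gripper_force: 59.6
```

```bash
python3 -c "
from g import *
d=snap('wrist','w3.png')
go((437,-204,170),(611,17,195),(611,17,132))"
```

```text
t 3.98 at [ 438.2 -204.     8.1] rot [ 3.140e+00 -2.000e-03  2.739e+00] w 22.3 f [-0.1  1.5  6.7]
(437, -204, 170) cm [  0.15  -0.02 -16.19] rows@3.5 4.6
(611, 17, 195) cm [-7.34 27.16 -2.47] rows@3.5 8.1
(611, 17, 132) cm [-0.02 -0.01  6.3 ] rows@3.5 1.8
```

View pics/w3.png

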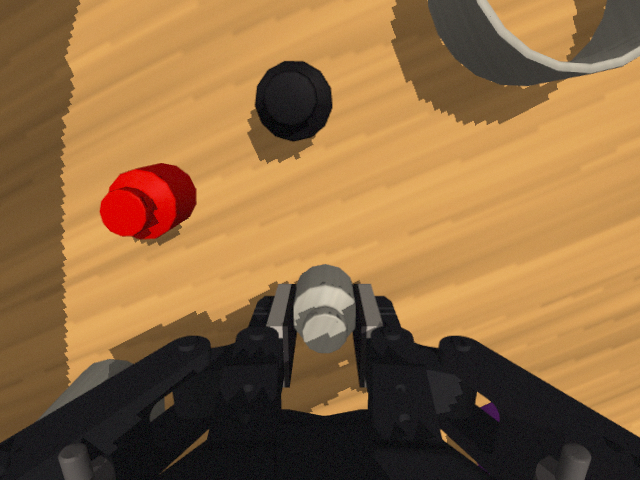

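The 100 g weight stands between the pads at (324,310), gripped on its body (width 22.5 mm) and upright. Lifting it over the pan.

Call:
move_arm --targets "-1 0 0 -2 0 0 0; -1 0 0 -3.5 0 0 0; -1 0 0 -3.5 0 0 0; -1 0 0 -3.5 0 0 0; -1 0 0 -3.5 0 0 0"

```text
clock: 4.4
eef_pos: [437.2, -204.5, 168.9]
tool_rot: [3.141, -0.005, 2.738]
force: [0.6, -0.2, -0.9]
width: 22.4
gripper_force: 59.2
```

Call:
move_arm --targets "-1 -0.9 3.3 -1 0 0 0; -1 -0.9 3.3 -1 0 0 0; -1 -0.9 3.3 -1 0 0 0; -1 -0.9 3.3 0 0 0 0; -1 -0.9 3.3 0 0 0 0"

```text
clock: 4.82
eef_pos: [545.1, -69.3, 198.2]
tool_rot: [3.14, -0.003, 2.738]
force: [0.5, -0.3, -0.2]
width: 22.2
gripper_force: 59.2
```

Call:
move_arm --targets "-1 -0.9 3.3 0 0 0 0; -1 -0.9 3.3 0 0 0 0; -1 -0.9 3.0 0 0 0 0; -1 0 0 0 0 0 0; -1 0 0 0 0 0 0"

```text
clock: 5.23
eef_pos: [606.9, 9.5, 196.6]
tool_rot: [3.141, -0.005, 2.742]
force: [-1.1, -0.7, -0.9]
width: 22.4
gripper_force: 59.2
```

```bash
python3 -c "
from g import *
d=snap('wrist','w4.png')
go((611,17,150),(611,17,140))
print(proj(d,(637,6,130)),proj(d,(611,17,130)))"
```

```text
t 5.28 at [606.    7.4 196.7] rot [-3.141 -0.005  2.739] w 22.3 f [-1.  -0.4 -0.9]
(611, 17, 150) cm [-0.1   1.08  4.67] rows@3.5 1.4
(611, 17, 140) cm [-0.01  0.    1.  ] rows@3.5 0.3
[337.11083347 299.14467005] [337.64869955 253.17857018]
```

View pics/w4.png

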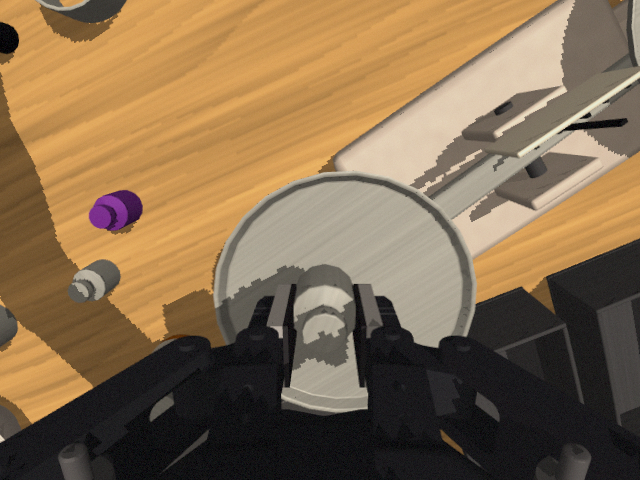

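Wrist view: pan rim from (215,290) to (475,290), centre about (345,291), so close to (635,11). The weight is upright between the pads at (324,310).

Call:
move_arm --targets "-1 0.15 0.75 0 0 0 0; -1 0.15 0.75 1.5 0 0 0; -1 0 0 2.0 0 0 0; -1 0 0 1.5 0 0 0; -1 0 0 0.3 0 0 0"

```text
clock: 5.7
eef_pos: [607.1, 21.6, 141.9]
tool_rot: [-3.14, -0.009, 2.737]
force: [-0.6, 0.1, -1.1]
width: 22.3
gripper_force: 59.2
```

Call:
move_arm --targets "-1 0 0 0.1 0 0 0; -1 0 0 0.1 0 0 0; -1 0 0 0 0 0 0; -1 0 0 0 0 0 0"

```text
clock: 6.03
eef_pos: [610.2, 22.2, 143.1]
tool_rot: [3.14, -0.003, 2.738]
force: [0.4, -0.1, -1.6]
width: 22.4
gripper_force: 59.2
```

Call:
move_arm --targets "-1 0 0 0.2 0 0 0; -1 0 0 0 0 0 0; -1 0 0 0.1 0 0 0; -1 0 0 0 0 0 0; -1 0 0 0 0 0 0"

```text
clock: 6.45
eef_pos: [609.5, 22.5, 139.1]
tool_rot: [3.141, -0.004, 2.739]
force: [0.0, 0.8, -0.9]
width: 22.8
gripper_force: 59.2
```

Call:
move_arm --targets "-1 0 0 0.1 0 0 0; -1 0 0 0 0 0 0; -1 0 0 0 0 0 0"

```text
clock: 6.7
eef_pos: [609.7, 22.5, 138.2]
tool_rot: [3.14, -0.004, 2.739]
force: [-0.6, 0.1, 0.1]
width: 22.4
gripper_force: 59.4
```

```bash
python3 -c "
from g import *
d=snap('scene');i=d['color'][190:340,330:530];cv2.imwrite('pics/s2.png',cv2.resize(i,None,fx=4,fy=4)[:,:,::-1]);go()"
```

```text
t 6.75 at [609.7  22.5 138.2] rot [ 3.14  -0.004  2.739] w 22.7 f [-0.6 -1.2 -0. ]
```

View pics/s2.png

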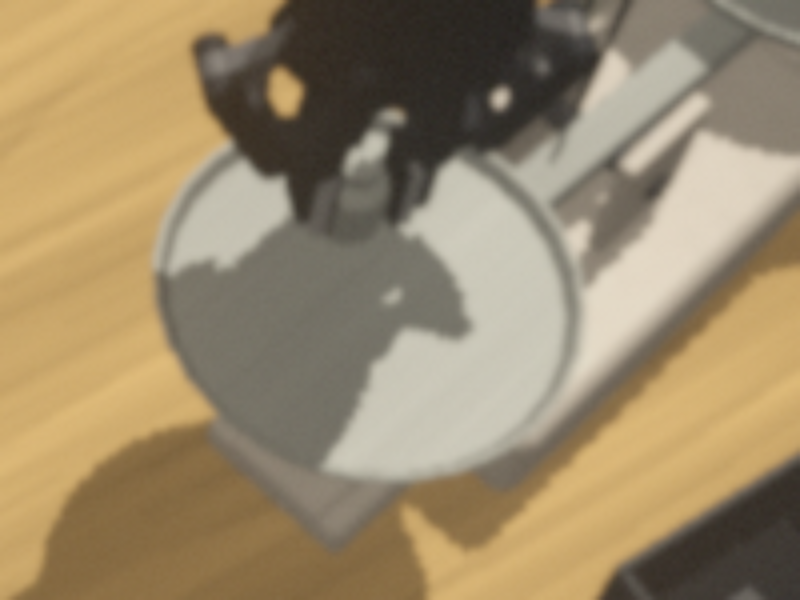

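Scene crop: the held weight's base is at (355,235), inside the pan rim and near the floor. Lowering until contact.

Call:
move_arm --targets "-1 0 0 0.1 0 0 0; -1 0 0 0 0 0 0; -1 0 0 0 0 0 0"

```text
clock: 7.0
eef_pos: [609.7, 22.5, 137.2]
tool_rot: [3.14, -0.004, 2.739]
force: [0.3, 0.4, 1.2]
width: 22.6
gripper_force: 59.4
```

Call:
move_arm --targets "-1 0 0 0.1 0 0 0; -1 0 0 0 0 0 0; -1 0 0 0 0 0 0"

```text
clock: 7.25
eef_pos: [609.7, 22.5, 136.1]
tool_rot: [3.14, -0.004, 2.739]
force: [-0.1, -0.9, 1.0]
width: 22.6
gripper_force: 59.4
```

Call:
move_arm --targets "-0.2 0 0 0 0 0 0; 0 0 0 0 0 0 0; 0 0 0 0 0 0 0; 0 0 0 0 0 0 0; 0 0 0 0 0 0 0"

```text
clock: 7.67
eef_pos: [609.4, 22.5, 136.0]
tool_rot: [3.141, -0.005, 2.739]
force: [0.6, -1.1, -0.4]
width: 42.9
gripper_force: 0.0
```

Call:
move_arm --targets "0 0 0 -1 0 0 0; 0 0 0 -2 0 0 0; 0 0 0 -3 0 0 0; 0 0 0 -2 0 0 0; 0 0 0 0 0 0 0"

```text
clock: 8.08
eef_pos: [612.9, 22.0, 221.5]
tool_rot: [3.137, 0.004, 2.738]
force: [1.3, -0.1, -0.1]
width: 42.9
gripper_force: 0.0
```

```bash
python3 -c "
from g import *
d=snap('wrist','w5.png')
go((582,-208,215),(582,-208,120))"
```

```text
t 8.13 at [611.7  22.2 219.3] rot [3.138e+00 1.000e-03 2.739e+00] w 43.5 f [ 0.3  0.3 -0.6]
(582, -208, 215) cm [ -6.3  -22.34   0.35] rows@3.5 6.6
(582, -208, 120) cm [ 0.01 -0.03  9.5 ] rows@3.5 2.7
```

View pics/w5.png

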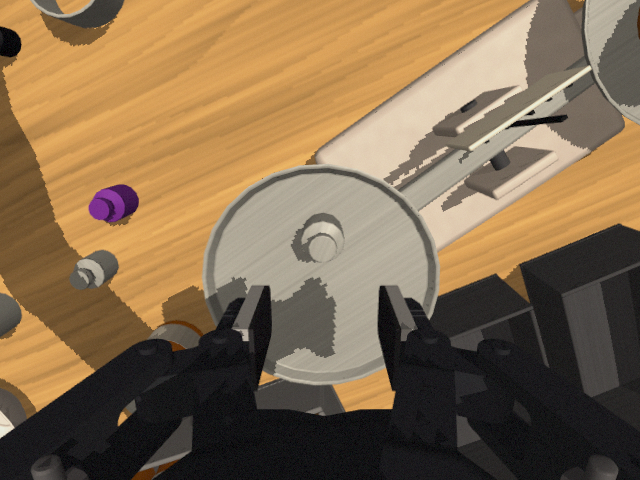

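The 100 g weight stands upright in the pan, knob at (322,246), pan centre about (322,276). Now over to the 200 g weight.

Call:
move_arm --targets "0 -0.9 -3.2 0 0 0 0; 0 -0.9 -3.2 0 0 0 0; 0 -0.9 -3.2 0 0 0 0; 0 -0.9 -3.2 0 0 0 0; 0 -0.9 -3.2 0.5 0 0 0"

```text
clock: 8.55
eef_pos: [588.0, -143.9, 210.8]
tool_rot: [3.141, -0.004, 2.739]
force: [0.6, -0.1, -0.4]
width: 42.4
gripper_force: 0.0
```

Call:
move_arm --targets "0 -0.9 -3.2 2.5 0 0 0; 0 -0.9 -3.1 2.5 0 0 0; 0 0 0 1.5 0 0 0; 0 0 0 0 0 0 0; 0 0 0 0 0 0 0"

```text
clock: 8.97
eef_pos: [579.1, -206.6, 144.3]
tool_rot: [3.14, -0.008, 2.738]
force: [1.5, 0.3, 0.6]
width: 42.5
gripper_force: 0.0
```

```bash
python3 -c "
from m import *; from g import *
d=snap('wrist','w6.png')
p=proj(d,(582,-207,45)).astype(int);print(p)
im=d['color'][p[1]-60:p[1]+60,p[0]-60:p[0]+60].astype(int)
m=((im.max(2)-im.min(2)<30)&(im.max(2)>70)).astype(np.uint8)
n,l,s,c=cv2.connectedComponentsWithStats(m)
for i in range(1,n):
  if s[i,4]>80: print(s[i],c[i]+p-60,hit(d,*(c[i]+p-60),25).round(1))
go((582,-207,60))"
```

```text
[323 240]
[  40   30   43   49 1662] [324.14139591 234.30505415] [ 583.  -207.2   25. ]
t 9.02 at [ 580.3 -206.1  145.5] rot [ 3.14  -0.005  2.74 ] w 42.5 f [1.2 0.1 0.2]
(582, -207, 60) cm [-0.24 -0.04  8.55] rows@3.5 2.4
```

View pics/w6.png

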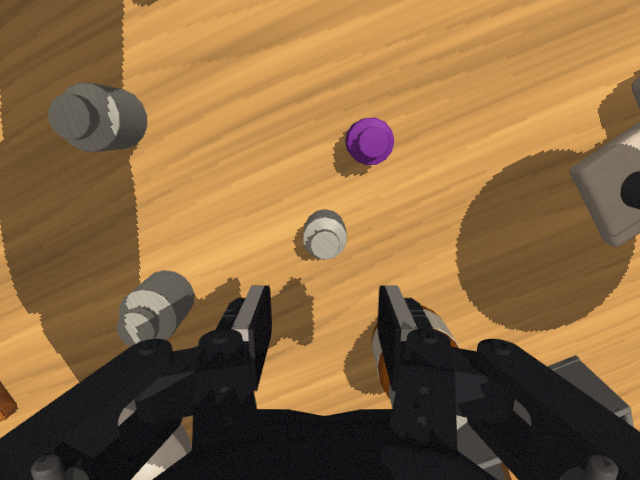

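The 200 g weight is at (324,234), purple one clear at (370,140). Descending.

Call:
move_arm --targets "0 -0.3 0 3.0 0 0 0; 0 0 0 3.5 0 0 0; 0 0 0 3.5 0 0 0; 0 0 0 3.0 0 0 0; 0 0 0 0.5 0 0 0"

```text
clock: 9.43
eef_pos: [580.5, -204.9, 7.1]
tool_rot: [3.14, -0.011, 2.742]
force: [-1.4, -0.5, -0.6]
width: 42.9
gripper_force: 0.0
```

Call:
move_arm --targets "0 0 0 0.3 0 0 0; 0 0 0 0 0 0 0; 0 0 0 0 0 0 0; -1 0 0 0 0 0 0; -1 0 0 0 0 0 0"

```text
clock: 9.85
eef_pos: [584.1, -208.6, 10.2]
tool_rot: [3.14, -0.0, 2.739]
force: [0.6, 1.0, 6.0]
width: 28.5
gripper_force: 59.0
```

Call:
move_arm --targets "-1 0 0 0 0 0 0; -1 0 0 0 0 0 0; -1 0 0 0 0 0 0; -1 0 0 0 0 0 0"

```text
clock: 10.18
eef_pos: [584.1, -208.6, 10.2]
tool_rot: [3.14, -0.0, 2.739]
force: [-0.5, 1.2, 6.3]
width: 28.9
gripper_force: 59.0
```

Call:
move_arm --targets "-1 0 0 -2 0 0 0; -1 0 0 -3.5 0 0 0; -1 0 0 -3.5 0 0 0; -1 0 0 -3.5 0 0 0; -1 0 0 -3.5 0 0 0"

```text
clock: 10.6
eef_pos: [582.7, -208.6, 170.4]
tool_rot: [3.14, -0.003, 2.738]
force: [1.1, -0.7, -2.3]
width: 28.3
gripper_force: 59.9
```

Call:
move_arm --targets "-1 0 0 -3.5 0 0 0; -1 0 0 -2 0 0 0; -1 0 0 0 0 0 0"

```text
clock: 10.85
eef_pos: [586.1, -210.2, 229.4]
tool_rot: [3.139, 0.007, 2.738]
force: [0.2, -0.2, -1.6]
width: 28.6
gripper_force: 60.0
```

```bash
python3 -c "
from g import *
go((660,1.5,218),(660,1.5,145))"
```

```text
t 10.85 at [ 586.1 -210.2  229.4] rot [3.139 0.007 2.738] w 28.6 f [ 0.2 -0.2 -1.6]
(660, 1.5, 218) cm [ 1.52 22.37  1.17] rows@3.5 6.4
(660, 1.5, 145) cm [ 0.05 -0.02  7.3 ] rows@3.5 2.1
```

Call:
move_arm --targets "-1 0.2 3.2 0 0 0 0; -1 0.2 3.2 0 0 0 0; -1 0.2 3.2 0 0 0 0; -1 0.2 3.2 0 0 0 0; -1 0.2 3.2 0 0 0 0"

```text
clock: 11.27
eef_pos: [636.3, -56.1, 222.6]
tool_rot: [3.141, -0.005, 2.738]
force: [0.7, 0.7, -2.4]
width: 28.8
gripper_force: 60.0
```

Call:
move_arm --targets "-1 0.2 3.2 0 0 0 0; -1 0.3 3.0 0 0 0 0; -1 0 0 0 0 0 0; -1 0 0 0 0 0 0; -1 0 0 0 0 0 0"

```text
clock: 11.68
eef_pos: [655.6, 0.9, 222.5]
tool_rot: [-3.141, -0.005, 2.739]
force: [-0.2, -0.8, -2.3]
width: 28.5
gripper_force: 60.0
```

```bash
python3 -c "
from g import *
d=snap('wrist','w7.png')
go((660,1.5,218),(660,1.5,150))"
```

```text
t 11.73 at [ 6.556e+02 -2.000e-01  2.226e+02] rot [-3.141 -0.005  2.737] w 28.5 f [ 0.7 -0.2 -2.1]
(660, 1.5, 218) cm [-0.34  0.33  0.46] rows@3.5 0.2
(660, 1.5, 150) cm [-0.03  0.    6.8 ] rows@3.5 1.9
```

View pics/w7.png

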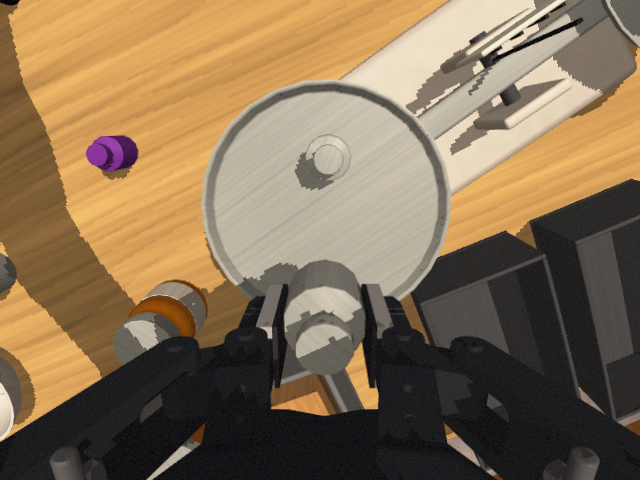

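The 100 g weight is at (325,157), pan centre about (326,197); the held 200 g weight is upright between the pads at (323,310).

```bash
python3 -c "
from g import *
d=snap('wrist')
print(hit(d,330,159,166),hit(d,326,197,137))
go((657,2,150))"
```

```text
[609.13011367  23.78913504 166.        ] [630.79601992  12.52128364 137.        ]
t 11.78 at [ 6.558e+02 -5.000e-01  2.228e+02] rot [-3.141 -0.004  2.736] w 28.8 f [-0.3 -0.1 -1.7]
(657, 2, 150) cm [-0.05  0.28  7.28] rows@3.5 2.1
```

Call:
move_arm --targets "-1 0 0.3 2.0 0 0 0; -1 0 0 2.5 0 0 0; -1 0 0 2.0 0 0 0; -1 0 0 0.8 0 0 0; -1 0 0 0 0 0 0"

```text
clock: 12.2
eef_pos: [655.4, 3.0, 147.8]
tool_rot: [-3.14, -0.008, 2.737]
force: [-0.2, 0.5, -1.7]
width: 28.6
gripper_force: 60.0
```

Call:
move_arm --targets "-1 0 0 0.1 0 0 0; -1 0 0 0 0 0 0; -1 0 0 0.1 0 0 0; -1 0 0 0 0 0 0; -1 0 0 0 0 0 0"

```text
clock: 12.62
eef_pos: [657.7, 4.3, 148.7]
tool_rot: [3.14, -0.003, 2.739]
force: [0.5, 0.0, -1.3]
width: 28.7
gripper_force: 60.0
```

Call:
move_arm --targets "-1 0 0 0.3 0 0 0; -1 0 0 0.2 0 0 0; -1 0 0 0.1 0 0 0; -1 0 0 0 0 0 0; -1 0 0 0 0 0 0"

```text
clock: 13.03
eef_pos: [657.1, 4.3, 141.7]
tool_rot: [3.141, -0.005, 2.739]
force: [-0.1, 0.6, -2.4]
width: 28.3
gripper_force: 60.0
```

Call:
move_arm --targets "-1 0 0 0.1 0 0 0; -1 0 0 0 0 0 0; -1 0 0 0.1 0 0 0; -1 0 0 0 0 0 0; -1 0 0 0 0 0 0"

```text
clock: 13.45
eef_pos: [657.3, 4.3, 140.1]
tool_rot: [3.141, -0.004, 2.739]
force: [0.0, -0.0, -0.2]
width: 28.1
gripper_force: 60.2
```

Call:
move_arm --targets "-1 0 0 0.1 0 0 0; -1 0 0 0 0 0 0; -1 0 0 0 0 0 0"

```text
clock: 13.7
eef_pos: [657.3, 4.3, 139.0]
tool_rot: [3.141, -0.004, 2.739]
force: [0.6, 0.3, -1.0]
width: 28.8
gripper_force: 60.2
```

Call:
move_arm --targets "-0.2 0 0 0 0 0 0; 0 0 0 0 0 0 0; 0 0 0 0 0 0 0; 0 0 0 0 0 0 0; 0 0 0 0 0 0 0"

```text
clock: 14.12
eef_pos: [657.3, 4.3, 139.0]
tool_rot: [3.141, -0.004, 2.739]
force: [-1.2, -0.8, 0.4]
width: 42.8
gripper_force: 0.0
```

Call:
move_arm --targets "0 0 0 -1 0 0 0; 0 0 0 -2 0 0 0; 0 0 0 -3 0 0 0; 0 0 0 -3 0 0 0; 0 0 0 -1 0 0 0"

```text
clock: 14.53
eef_pos: [660.1, 3.6, 244.5]
tool_rot: [3.138, 0.003, 2.738]
force: [0.7, 0.3, 0.5]
width: 42.7
gripper_force: 0.0
```

Call:
move_arm --targets "0 0.5 -3 -1 0 0 0; 0 0.5 -3 -1 0 0 0; 0 0.5 -3 0 0 0 0; 0 0.5 -3 0 0 0 0; 0 0.5 -3 0 0 0 0"

```text
clock: 14.95
eef_pos: [575.0, -125.2, 259.6]
tool_rot: [3.14, -0.003, 2.739]
force: [-0.3, -0.9, 0.5]
width: 42.7
gripper_force: 0.0
```

Call:
move_arm --targets "0 0 -2 0 0 0 0; 0 0 0 0 0 0 0; 0 0 0 0 0 0 0; 0 0 0 0 0 0 0; 0 0 0 0 0 0 0"

```text
clock: 15.37
eef_pos: [568.6, -140.9, 258.8]
tool_rot: [3.14, -0.004, 2.741]
force: [-0.1, 0.9, 0.3]
width: 43.0
gripper_force: 0.0
```

Call:
move_arm --targets "0 0 0 0 0 0 0; 0 0 0 0 0 0 0; 0 0 0 0 0 0 0; 0 0 0 0 0 0 0; 0 0 0 0 0 0 0"

```text
clock: 15.78
eef_pos: [568.0, -142.4, 258.8]
tool_rot: [3.141, -0.004, 2.739]
force: [0.6, 0.1, -0.2]
width: 42.8
gripper_force: 0.0
```

Call:
move_arm --targets "0 0 0 0 0 0 0; 0 0 0 0 0 0 0; 0 0 0 0 0 0 0; 0 0 0 0 0 0 0; 0 0 0 0 0 0 0"

```text
clock: 16.2
eef_pos: [568.0, -142.6, 258.8]
tool_rot: [3.141, -0.004, 2.739]
force: [0.6, 0.3, -0.4]
width: 42.7
gripper_force: 0.0
```

Call:
move_arm --targets "0 0 0 0 0 0 0; 0 0 0 0 0 0 0; 0 0 0 0 0 0 0; 0 0 0 0 0 0 0; 0 0 0 0 0 0 0"

```text
clock: 16.62
eef_pos: [568.0, -142.6, 258.8]
tool_rot: [3.141, -0.004, 2.739]
force: [-0.1, 0.4, -0.2]
width: 42.5
gripper_force: 0.0
```

```bash
cat > chk.py <<'E'
from g import *
go()
for name,cs in(('scene',((422,265),)),('top',((292,158),))):
    d=snap(name); u,v=cs[0]; r=75 if name=='scene' else 60
    im=d['color'][v-r:v+r,u-r:u+r].astype(int);m=((im.max(2)-im.min(2)<30)&(im.max(2)>110)).astype(np.uint8)
    m=cv2.morphologyEx(cv2.morphologyEx(m,cv2.MORPH_CLOSE,np.ones((15,15))),cv2.MORPH_OPEN,np.ones((25,25)))
    c=max(cv2.findContours(m,0,2)[0],key=cv2.contourArea);e=cv2.fitEllipse(cv2.convexHull(c))
    print(name,np.array(e[0])+[u-r,v-r],np.round(e[1],1))
    for z in(130,112): print(' expected floor centre px at',z,proj(d,(633,10,z)).round(1))
    g=cv2.cvtColor(d['color'],cv2.COLOR_RGB2GRAY)[v-r+25:v+r-25,u-r+25:u+r-25]
    for w,q,h in(('100',(609.5,23),36),('200',(657,4),45)):
        print(' ',w,'base/knob px',[proj(d,(*q,112+k)).round(0).tolist() for k in(0,h)])
    # local texture: dark/bright blobs over the floor median
    for s_ in(-1,1):
        md=np.median(g);mm=((s_*(g.astype(float)-md))>18).astype(np.uint8)
        n,l,s,ce=cv2.connectedComponentsWithStats(mm)
        print('  sign',s_,[(ce[i].round(0)+[u-r+25,v-r+25]).tolist()+s[i].tolist()[2:] for i in range(1,n) if s[i,4]>25])
E
python3 chk.py
```

```text
t 16.62 at [ 568.  -142.6  258.8] rot [ 3.141 -0.004  2.739] w 42.5 f [-0.1  0.4 -0.2]
scene [443.5710144  251.78030014] [114.8 160. ]
 expected floor centre px at 130 [420.6 261.4]
 expected floor centre px at 112 [418.7 267.9]
  100 base/knob px [[416.0, 252.0], [420.0, 238.0]]
  200 base/knob px [[425.0, 282.0], [431.0, 266.0]]
  sign -1 [[376.0, 216.0, 11, 5, 30], [430.0, 266.0, 100, 100, 2166], [414.0, 250.0, 23, 26, 401], [423.0, 282.0, 29, 33, 632]]
  sign 1 [[446.0, 224.0, 16, 15, 135]]Traceback (most recent call last):
  File "chk.py", line 7, in <module>
    c=max(cv2.findContours(m,0,2)[0],key=cv2.contourArea);e=cv2.fitEllipse(cv2.convexHull(c))
ValueError: max() iterable argument is empty
```

The scene mask shows two weight-sized blobs at the expected spots, (414,250) and (423,282). Now checking the beam level by how far the jar and the pan rim have shifted since the first image.

Run:
```python
from m import *
from g import go
go()
a=cv2.imread('pics/s1.png'); d=snap('scene','s9.png'); b=d['color'][:,:,::-1].copy()
def match(x0,y0,x1,y1,n):
    t=a[y0:y1,x0:x1]; w=b[y0-20:y1+20,x0-20:x1+20]
    r=cv2.matchTemplate(w,t,cv2.TM_CCOEFF_NORMED);_,s,_,p=cv2.minMaxLoc(r)
    print(n,'shift',p[0]-20,p[1]-20,'score',round(s,3))
match(520,120,572,185,'jar'); match(375,275,400,305,'rim lower left'); match(395,285,455,315,'rim bottom'); match(455,255,480,290,'rim right')
for n,P,dz in(('jar',(576,297,130),18),('pan',(633,10,130),-18)):
    print(n,'expected',(proj(d,np.add(P,(0,0,dz)))-proj(d,P)).round(1))
# silhouettes of the weights against the pan: rows of grey values down each axis
g=cv2.cvtColor(b,cv2.COLOR_BGR2GRAY)
for v in range(228,300,2): print(v,' '.join('%3d'%x for x in g[v,396:450:2]))
```

```text
t 16.72 at [ 568.  -142.6  258.9] rot [ 3.141 -0.004  2.739] w 42.7 f [-0.2  0.4 -0.1]
jar shift 3 -7 score 0.99
rim lower left shift -7 0 score 0.954
rim bottom shift -2 7 score 0.864
rim right shift -3 4 score 0.938
jar expected [ 3.7 -7.6]
pan expected [-2.   6.5]
228 151 134 120 113 113 118 121 130 129 129 128 130 129 124 118 111 111 117 126 147 170 191 203 209 210 211 210
230 117 123 139 152 159 170 175 179 182 182 183 183 182 178 169 159 140 129 117 112 115 135 162 183 201 208 211
232 151 172 184 188 189 191 190 188 191 190 190 191 192 193 192 190 188 182 170 151 128 112 116 128 154 184 203
234 188 191 192 191 191 189 190 191 188 186 189 190 192 194 193 194 194 194 193 190 180 161 139 121 114 136 167
236 192 191 191 190 190 189 190 189 177 181 191 194 195 196 193 194 194 194 194 193 195 193 189 171 136 116 120
238 190 191 191 192 190 191 188 182 168 164 190 196 198 191 184 194 194 195 194 194 195 196 197 192 180 153 123
240 191 190 190 190 191 191 180 167 147 120 154 168 171 157 176 192 194 194 195 196 199 197 195 194 194 190 172
242 191 191 191 191 192 191 161 139 125 112 103 
[... 2499 characters left out ...]
 193 197 196 197 196 195 195
288 194 196 196 196 197 196 193 143 113 114 113 109 100  93  91  92  92 102 152 189 197 197 197 195 194 194 196
290 196 195 197 196 197 196 189 148 115 113 112 114 109 105 104 101 105 120 181 196 198 197 195 195 194 196 196
292 196 197 197 198 196 195 194 184 135 112 113 114 113 114 111 111 117 144 188 197 197 195 194 194 195 196 194
294 197 197 196 196 194 195 194 186 138 113 112 113 112 113 116 119 151 187 196 196 195 194 194 195 195 195 196
296 198 198 196 196 195 193 195 193 171 139 124 116 120 131 139 161 185 196 195 195 194 194 194 196 195 196 197
298 198 195 194 195 195 195 194 196 193 188 177 172 175 183 186 194 196 196 194 194 193 196 195 194 196 197 199
```

The beam is level: the jar shifted (3,-7) px against (3.7,-7.6) expected, and the pan rim (-2,7) against (-2,6.5). Both weights show the upright profile, with the knob standing at the predicted pixel above the body.

```bash
python3 -c "
from h import *
print(order.finish_job())"
```

```text
the job is handed in; nothing more can be done
None
```

The 100 g and 200 g weights stand upright on the empty pan, the beam measures level in the scene camera, so the jar checks out at 300 g, and the job is handed in at about 17 s with the arm clear of the balance.

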